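Pack the water filter and close its cap

ROBOT

A 7-joint arm with a two-finger parallel gripper is mounted at the origin on the work surface; the furniture and walls round the work are solid. World frame = base frame: x ahead of the robot, y to its left, z up, the work surface at z = 0. Lengths are in m, angles in rad, forces in N, time in s.
With the tool pointing down it reaches from about 0.4 to 0.875 m from the base axis. Payload 19.3 kg.
Tool frame: the origin (TCP) lies midway between the tips of the shut fingers; the grasp point (between the pads) lies bot.tcp_to_grasp behind it (bot.tcp_to_grasp is the distance from the TCP to the grasp point, in m); z points along the fingers, y is the line along which they close (so a half turn about z gives the same grasp; the last joint's range is limited). The gripper opens to 85 mm and grips with 20 to 120 N. Pads are 22 mm wide; open, the fingers measure 114 mm over their backs; the gripper's body (76 mm by 85 mm) begins 54 mm behind the grasp point. The pads swing forward as they close: fully open they stand 13 mm farther back than shut.
Start: joints at [-1.289, 0.521, -0.036, 1.599, 0.021, 1.021, -0.113], TCP at [0.215, 0.587, 0.231] pointing down, gripper open.
Joint ranges: [-2.91, 2.91], [-0.3, 2.13], [-1.5, 1.42], [0.17, 2.43], [-1.26, 4.41], [0.16, 1.93], [-2.52, 2.52]. Speed limits (rad/s): [1.89, 1.89, 2.39, 2.39, 3.01, 3.01, 3.01].

INTERFACE

Orientations are given as [roll, pitch, yaw] about the fixed x, y, z axes, in that order (R = Rz(yaw) Ry(pitch) Rx(roll)).
In Python, from workcell import observe, imaging, bot gives the robot as it stands.
- The arm moves only by the tool send_rows, never from a script. Its argument "plan" is text: rows parted by semicolons, each of 7 numbers parted by spaces: the shift along the tool's x, y, z in m, then the turn, a rotation vector about the tool's x, y, z in degrees, then the finger opening in m, from 0 to 0.0854. In form: dx dy dz rx ry rz claw; .... A call has 1 to 10 rows; each row is the pose to reach, as a shift and turn from the pose commanded when the call began, along the tool's axes at that moment; what a row does not reach only later rows make up. A row lasts 1/12 s, in which the tool goes at most 41.7 mm and 7.16 degrees, less where a joint would pass 70% of its speed; a pose out of reach is approached as far as the arm can. A call with a gripper value outside its range is refused whole. The fingers move at their own pace and stop on an object; "grip_force" is the grip in N (left out, the last holds). Time passes only in rows, so rows that repeat a pose let the fingers close. It gives the time, the measured TCP pose, the force, the opening and the grip force at its end, in the units of the state.
- observe(): the state, without advancing time (a new reading comes with each control period).
- imaging.grab_frame(name): name is "scene" or "top" or "wrist"; returns a dict with "color" (480x640x3 uint8, red, green, blue), "fx", "fy", "cx", "cy" (pixels), "eye" and "orientation" of the camera in the world; the wrist camera has in their place "tool_from_camera" (4x4, takes a point from camera to tool coordinates, whose origin is the TCP and whose axes are the flange's). Camera axes: x right, y down, z forward; pixel columns grow to the right and rows downward; lengths in m; the calibration is good to about 2 mm. A picture is of the moment at which its call begins: read the wrist's pose just before it. There is no depth.
- bot.job_done(): hands the job in; it is judged then, once.
The state is a dict: "clock": time; "qpos": joint angles; "qd": joint speeds; "joint_efforts": joint torques, N m; "position": TCP position; "tool_rot": TCP orientation; "force": force on the tool from outside, world axes, zero at the start; "moment": the same for the moment, N m; "grip_width": finger opening in m; "finger_force": force on a finger pad.
Only numpy, scipy, OpenCV 4.12 (cv2) and the standard library are available. Lean on these libraries where they do the work, as an engineer would, in place of code of your own. Each camera call takes 0.05 s, during which the arm holds its last target. There are 200 camera calls.

TASK

Pack the water filter head: put the thick filter disc over the post, all the way down on the base plate, then the clamp ring on top of it, flange down and fully home. With both in place, push the swing cap by its tab round to its stop, so that it sits over the stack. Leave the wax tin, the masking tape and the sanding block where they are.

Things in the scene. Friction and masses are not known exactly. Their poses are not given: they have to be found in the camera images.
- filter_head: Filter head, fixed to the table: round aluminium base plate 92 mm across, 18 mm thick, with a steel post in its middle. Origin: underside of the plate on the post's axis, z up. The post is 26 mm thick up to 37 mm above the table, tapers to 18 mm at 43 mm, and ends in a cone (from 58 mm up to its 8 mm tip at 68 mm). A tongue to local -y carries the cap's pillar, 22 mm thick.
- post_foot (a point): Point on the post's axis at the top face of the base plate, 18 mm above the table: where the filter disc's underside must come to rest.
- swing_cap (a joint): Angle of the swing cap about its pillar, rad: 0 to 0.3 at the start (swung away), 1.75 = at its stop over the post; it closes anticlockwise seen from above. Light friction (0.06 N m, under 1 N at the tab); stays where left. A grey disc 52 mm across on an arm, 70 mm from the hinge axis, 70 to 83 mm above the table; clears the stack by 4 mm if both layers are fully down.
- cap_hinge (a point): Point on the swing cap's upright hinge axis, 75 mm above the table, at local (0, -70) mm of the filter head. At joint value q the arm points from here along the filter head's local direction (cos a, sin a), a = q - 0.179 rad: along local +y, over the post, at 1.75.
- cap_tab (a point): Centre of the push tab at the outer end of the swing cap's arm, 107 mm from the hinge axis and 75 mm above the table: an upright steel plate 34 mm long (along the arm), 6 mm thick and 26 mm high (62 to 88 mm above the table). Push its broad side.
- filter_disc: Loose filter disc, rough grey, a plain thick ring 66 mm across and 24 mm high with a ring of eight small dark pores in its top and a 30 mm hole. It lies flat. Origin: centre of its underside, z up. About 0.14 kg. Goes on first.
- clamp_ring: Loose smooth steel clamp ring, stepped: a flange 62 mm across and 10 mm high below, a collar 46 mm across from there up to 24 mm, with a 22 mm hole through both. It lies flange down. Origin: centre of the flange's underside, z up. About 0.2 kg. Goes on second; seated, its underside is 42 mm above the table.
- wax_tin: Bystander: round tin 70 mm across, 32 mm high, no hole. Origin: centre of its underside.
- sanding_block: Bystander: brown sanding block 60 x 100 x 28 mm. Origin: centre of its underside.
- masking_tape: Bystander: roll of masking tape lying flat, 102 mm across, 24 mm high. Origin: centre of its underside.
Mind the look-alikes: they are no part of the job. What is shaped like the clamp_ring but orange or pink is not meant.

How it is judged:
By the outcome, as a careful person would: the job done as asked, in the order asked, and still so for the second after the job is handed in, with the robot touching nothing.
It also fails if it takes over 72 s, if anything falls off the work surface, if the arm or the gripper's body presses on something with over 40 N, if the wrist force passes 120 N, or if a joint passes its speed limit or range.

## Working session

There is one attempt and no reset: what is moved stays moved. The work goes in short steps, Python scripts to look and compute and a tool call to move; the robot and the scene stay as the last step left them, time stands still between calls to the robot, and variables do not carry over. Pictures are saved under pics/ and viewed, at most 10 in all, crops included, and the job is handed in when it is done.

Besides the shell and the picture viewer there is one more tool, called after "Request:" as name(argument=value, ...) on one line, values as JSON. send_rows: Moves the arm, as the interface text tells. Its arguments: {"type":"object","properties":{"plan":{"type":"string"},"grip_force":{"type":"number"}},"required":["plan"]}

```bash
ls; mkdir -p pics; python3 - <<'E'
from workcell import observe, imaging, bot
import cv2,numpy as np
s=observe();print(s['clock'],s['position'],s['tool_rot'],s['grip_width'],bot.tcp_to_grasp)
for n in('scene','top'):
    f=imaging.grab_frame(n);cv2.imwrite(f'pics/{n}0.png',f['color'][:,:,::-1]);print(n,f['fx'],f['fy'],f['cx'],f['cy'],f['eye'],f['orientation'])
f=imaging.grab_frame('wrist');cv2.imwrite('pics/wrist0.png',f['color'][:,:,::-1]);print(f['fx'],f['tool_from_camera'])
E
```

```text
pics
0.0 [0.21528637 0.58639549 0.23072349] [-3.14045495e+00  9.53306595e-05  2.78981164e+00] 0.08532526429665631 0.0187
scene 517.1151383487456 517.1151383487456 322.65815345542205 243.90348214838917 [0.22594511 0.364149   0.75482053] [-2.49729142 -0.01686279 -2.49523448]
top 582.9438575760535 582.9438575760535 317.91250547194363 251.28237375262262 [ 0.4709293  -0.05676709  0.92086024] [-3.0591081  -0.01834557 -1.55217248]
336.34177139094794 [[ 9.56004101e-04 -9.61555261e-01 -2.74609845e-01  6.87050021e-02]
 [ 9.99999511e-01  8.50013130e-04  5.04967462e-04  4.43628801e-05]
 [-2.52132146e-04 -2.74610193e-01  9.61555603e-01 -1.42581567e-01]
 [ 0.00000000e+00  0.00000000e+00  0.00000000e+00  1.00000000e+00]]
```

View pics/top0.png

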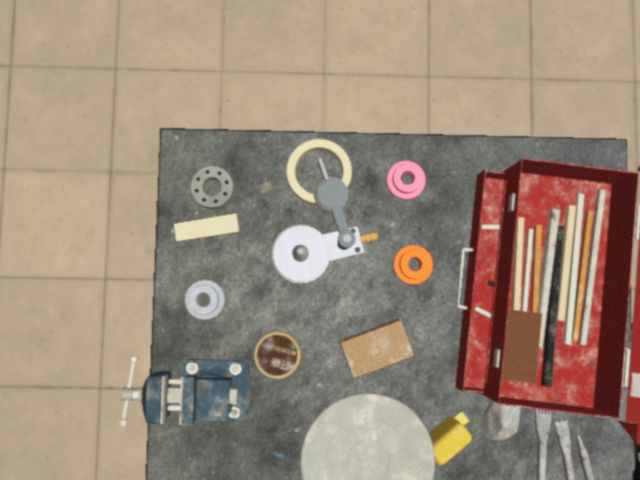

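View pics/scene0.png

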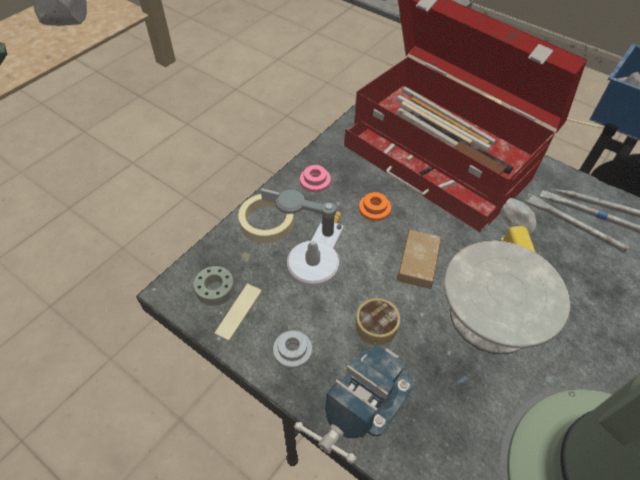

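Candidates: filter disc: grey pored ring at top (212,187)/scene (213,286), rival the tape roll (319,171). Clamp ring: steel ring at top (204,300)/scene (292,348), rivals pink (407,180) and orange (414,265). I choose the grey pored ring and the uncoloured steel ring, and check them in one close crop mosaic.

```bash
cat > h.py <<'E'
import numpy as np, cv2
from scipy.spatial.transform import Rotation as R
from workcell import observe, imaging, bot
def cam(n):
    s=observe(); f=imaging.grab_frame(n)
    if n=='wrist':
        T=np.eye(4); T[:3,:3]=R.from_euler('xyz',s['tool_rot']).as_matrix(); T[:3,3]=s['position']
        f['T']=T@np.array(f['tool_from_camera'])
    else:
        T=np.eye(4); T[:3,:3]=R.from_euler('xyz',f['orientation']).as_matrix(); T[:3,3]=f['eye']; f['T']=T
    return f
def ray(f,uv):
    d=f['T'][:3,:3]@np.array([(uv[0]-f['cx'])/f['fx'],(uv[1]-f['cy'])/f['fy'],1]); return f['T'][:3,3],d/np.linalg.norm(d)
def plane(f,uv,z):
    o,d=ray(f,uv); return o+d*(z-o[2])/d[2]
def tri(obs):
    A=np.zeros((3,3));b=np.zeros(3);L=[]
    for f,uv in obs:
        o,d=ray(f,uv);P=np.eye(3)-np.outer(d,d);A+=P;b+=P@o;L.append((o,P))
    x=np.linalg.solve(A,b); return x,max(np.linalg.norm(P@(x-o)) for o,P in L)
def proj(f,p):
    c=np.linalg.inv(f['T'])@np.r_[p,1]; return np.array([f['fx']*c[0]/c[2]+f['cx'],f['fy']*c[1]/c[2]+f['cy']])
def tool(p):
    "world shift in tool axes, mm"
    s=observe(); return R.from_euler('xyz',s['tool_rot']).as_matrix().T@(np.array(p)-s['position'])*1e3
E
python3 - <<'E'
from h import *
t=cam('top');s=cam('scene')
P={'disc':((212,187),(213,284)),'ring':((204,300),(292,345)),'post':((301,253),(315,241)),'pillar':((347,240),(328,208)),'capdisc':((332,193),(291,200)),'tab':((322,165),(268,192))}
for k,(a,b) in P.items(): print(k,*tri([(t,a),(s,b)]))
def crop(f,c,r=36): 
    x,y=c; return cv2.resize(f['color'][y-r:y+r,x-r:x+r,::-1],(260,260),interpolation=cv2.INTER_CUBIC)
m=np.vstack([np.hstack([crop(t,(212,187)),crop(t,(204,300)),crop(t,(320,205),60)]),np.hstack([crop(s,(213,284)),crop(s,(292,345)),crop(s,(305,225),60)])])
cv2.imwrite('pics/m1.png',m)
E
```

```text
disc [0.64304038 0.09521607 0.01999681] 6.685640371505989e-05
ring [0.46749941 0.10152191 0.02115351] 0.0003742651954387883
post [ 0.5377519  -0.04661297  0.07628295] 0.00033909658693799175
pillar [ 0.55835814 -0.11198533  0.08469929] 0.0009752015869940262
capdisc [ 0.62571584 -0.09065817  0.07817663] 0.0013418307633229353
tab [ 0.66496992 -0.07527678  0.08579033] 0.0016254167079307541
```

View pics/m1.png

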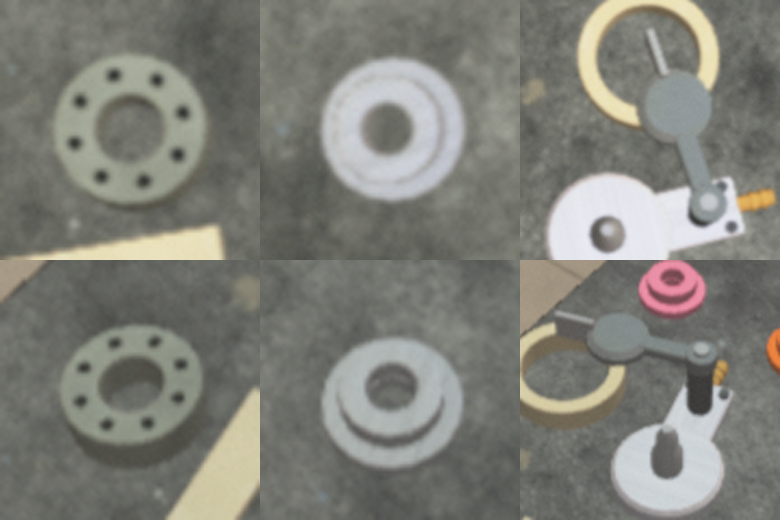

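The mosaic shows the grey ring with eight pores (tile 1, top px 212,187), the plain steel stepped ring lying flange down (tile 2, px 204,300), the head with its post at top px (301,253), and the cap swung away at about q 0.18. So the choices hold. Now I move over the disc.

Request:
send_rows(plan="-0.3 -0.16 0.02 0 0 52 0.085;-0.3 -0.16 0.02 0 0 52 0.085;-0.3 -0.16 0.02 0 0 52 0.085;-0.3 -0.16 0.02 0 0 52 0.085;-0.3 -0.16 0.02 0 0 52 0.085;-0.3 -0.16 0.02 0 0 52 0.085;-0.3 -0.16 0.02 0 0 52 0.085;-0.3 -0.16 0.02 0 0 52 0.085;-0.3 -0.16 0.02 0 0 52 0.085;-0.3 -0.16 0.02 0 0 52 0.085", grip_force=40)

```text
clock: 1.08
position: [0.4439, 0.3303, 0.2113]
tool_rot: [3.141, 0.001, 1.878]
force: [-0.6, -0.1, -0.9]
grip_width: 0.0848
finger_force: 0.0
```

```bash
python3 -c "
from h import *
s=observe();print(s['position'],s['tool_rot'],s['qpos'],tool([.643,.095,.14]))"
```

```text
[0.44394351 0.33026687 0.21125233] [3.14128174e+00 1.13121520e-03 1.87752007e+00] [-0.92070553  0.44116812  0.23540331  1.82247231 -0.1267303   0.89274669
 -0.32063512] [-284.30819144  118.70809907   71.61090189]
```

Request:
send_rows(plan="-0.284 0.119 0.072 0 0 0 0.085;-0.284 0.119 0.072 0 0 0 0.085;-0.284 0.119 0.072 0 0 0 0.085;-0.284 0.119 0.072 0 0 0 0.085;-0.284 0.119 0.072 0 0 0 0.085;-0.284 0.119 0.072 0 0 0 0.085;-0.284 0.119 0.072 0 0 0 0.085;-0.284 0.119 0.072 0 0 0 0.085;-0.284 0.119 0.072 0 0 0 0.085;-0.284 0.119 0.072 0 0 0 0.085")

```text
clock: 1.92
position: [0.6422, 0.0989, 0.1385]
tool_rot: [-3.141, -0.0, 1.881]
force: [0.6, 1.9, -0.3]
grip_width: 0.085
finger_force: 0.0
```

```bash
python3 - <<'E'
from h import *
s=observe();print(s['position'],s['tool_rot'])
f=cam('wrist');cv2.imwrite('pics/w1.png',f['color'][:,:,::-1])
print(proj(f,[.643,.095,.024]),f['cx'],f['cy'])
E
```

```text
[0.64220156 0.09887193 0.1385075 ] [-3.14052362e+00 -1.92516084e-04  1.88128858e+00]
[317.66735136 238.55386468] 319.16641402543473 238.93416267564984
```

View pics/w1.png

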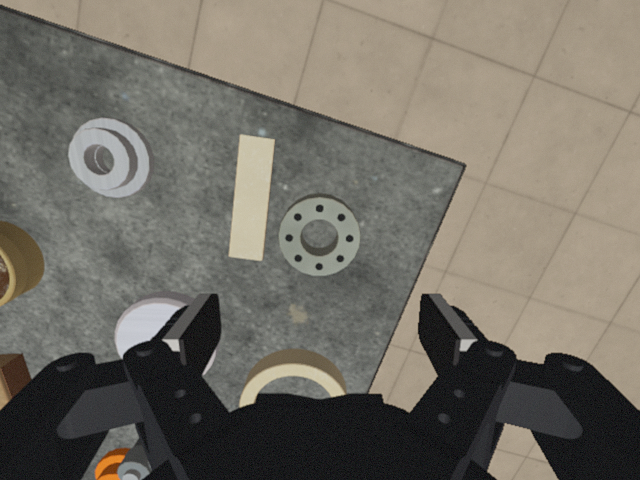

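The wrist view shows the pored disc at (319,236), the steel ring at (108,157), and the tape at (293,395). I measure the disc's top by its pores in three views.

```bash
cat >> h.py <<'E'
def pores(f,c,r,area,up=4):
    x,y=int(c[0])-r,int(c[1])-r
    g=cv2.resize(cv2.cvtColor(f['color'][y:y+2*r,x:x+2*r],cv2.COLOR_RGB2GRAY),None,fx=up,fy=up,interpolation=cv2.INTER_CUBIC)
    bh=cv2.morphologyEx(g,cv2.MORPH_BLACKHAT,cv2.getStructuringElement(cv2.MORPH_ELLIPSE,(area,area)))
    n,l,st,ce=cv2.connectedComponentsWithStats((bh>45).astype(np.uint8))
    k=[i for i in range(1,n) if st[i,4]>40]
    return (ce[k]+.5)/up-.5+[x,y]
E
python3 - <<'E'
from h import *
for_=[('wrist',(319,236),46,33),('top',(212,187),25,21),('scene',(213,284),25,21)]
obs=[]
for n,c,r,a in for_:
    f=cam(n);p=pores(f,c,r,a);e=cv2.fitEllipse(p.astype(np.float32)) if len(p)>=5 else None
    print(n,len(p),p.mean(0),e)
    if e: obs.append((f,e[0])); print(plane(f,e[0],.024))
print(tri(obs)); 
for i in ((0,1),(0,2),(1,2)):
    if len(obs)==3: print(i,tri([obs[j] for j in i]))
E
```

```text
wrist 9 [318.61491032 234.90818137] ((318.7039489746094, 236.97149658203125), (58.558799743652344, 64.57515716552734), 176.6361846923828)
[0.64302076 0.0979548  0.024     ]
top 6 [215.19904658 182.30986635] ((208.57711791992188, 186.68807983398438), (31.090181350708008, 37.111053466796875), 76.40574645996094)
[0.64259236 0.09981427 0.024     ]
scene 8 [212.79463653 281.62525016] ((212.7733612060547, 281.7010192871094), (23.886125564575195, 29.569927215576172), 73.01887512207031)
[0.64431475 0.09367406 0.024     ]
(array([0.64147941, 0.09811921, 0.03034324]), np.float64(0.0022277645727317827))
(0, 1) (array([0.64229403, 0.09906907, 0.02775462]), np.float64(0.0004251806743678885))
(0, 2) (array([0.64237042, 0.09698933, 0.02762182]), np.float64(0.0019031318186851155))
(1, 2) (array([0.63995667, 0.09758237, 0.03328247]), np.float64(0.0010210952126203671))
```

```bash
sed -i 's/area,up=4)/area,th=45,lim=(0,99),up=4)/; s/bh>45/bh>th/; s/    return (ce\[k\]+.5)/    q=(ce[k]+.5)\/up-.5+[x,y]; d=np.linalg.norm(q-c,axis=1); return q[(d>lim[0])\&(d<lim[1])]\n    return (ce[k]+.5)/' h.py
python3 - <<'E'
from h import *
obs=[]
for n,c,r,a,th,lim in [('wrist',(319,237),46,33,45,(20,38)),('top',(212,187),25,21,25,(10,19)),('scene',(213,282),25,21,45,(8,19))]:
    f=cam(n);p=pores(f,c,r,a,th,lim);m=p.mean(0)
    print(n,len(p),m,plane(f,m,.024)); obs.append((f,m))
print(tri(obs)); 
for i in ((0,1),(0,2),(1,2)): print(i,tri([obs[j] for j in i]))
E
```

```text
wrist 9 [318.33436986 235.62306113] [0.64242402 0.09961674 0.024     ]
top 6 [215.18347211 182.38530976] [0.64958811 0.08981376 0.024     ]
scene 8 [212.79750969 281.61467567] [0.64440307 0.09352642 0.024     ]
(array([0.64737198, 0.09316035, 0.01665706]), np.float64(0.006100665731155399))
(0, 1) (array([0.64837117, 0.09372838, 0.00690558]), np.float64(0.0047022220309752595))
(0, 2) (array([0.64145719, 0.09834654, 0.02951031]), np.float64(0.002684333543840357))
(1, 2) (array([0.65051374, 0.09067172, 0.01500676]), np.float64(0.0010268773043840813))
```

```bash
python3 - <<'E'
from h import *
obs=[]
for n,c,r in [('wrist',(319,237),60),('top',(212,187),33),('scene',(213,284),33)]:
    f=cam(n);x,y=c[0]-r,c[1]-r
    g=cv2.resize(cv2.cvtColor(f['color'][y:y+2*r,x:x+2*r],cv2.COLOR_RGB2GRAY),None,fx=6,fy=6,interpolation=cv2.INTER_CUBIC)
    g=cv2.GaussianBlur(g,(0,0),5)
    t,m=cv2.threshold(g,0,255,cv2.THRESH_OTSU)
    cs=cv2.findContours(m,cv2.RETR_TREE,cv2.CHAIN_APPROX_NONE)[0]
    for k in cs:
        if len(k)>150:
            e=cv2.fitEllipse(k);ctr=(np.array(e[0])+.5)/6-.5+[x,y]
            if np.linalg.norm(ctr-c)<8: print(n,t,ctr,np.array(e[1])/6,plane(f,ctr,.024))
f=cam('wrist');print(np.round(pores(f,(319,237),46,33,45,(20,38)),1))
f=cam('top');print(np.round(pores(f,(212,187),25,21,25,(10,19)),1))
E
```

```text
wrist 128.0 [318.58876038 237.83196513] [76.87089539 80.51606242] [0.64348898 0.09695739 0.024     ]
wrist 128.0 [318.2467804  239.04360453] [37.06536357 38.92686462] [0.64353905 0.09591667 0.024     ]
top 93.0 [215.23021189 189.72706095] [66.76883443 74.8383077 ] [0.63804544 0.08935921 0.024     ]
scene 143.0 [212.60534159 281.95164744] [30.64598592 38.62983958] [0.64418732 0.09420183 0.024     ]
scene 143.0 [213.20797729 281.61452993] [16.22597504 20.06372579] [0.64386309 0.09310938 0.024     ]
[[318.8 208.7]
 [297.1 217.3]
 [340.4 217.7]
 [288.5 238. ]
 [348.6 238.7]
 [297.4 258.2]
 [339.3 258.7]
 [318.3 266.6]]
[[207.  171.4]
 [199.8 173.3]
 [219.  172.8]
 [226.1 181.8]
 [224.7 193.4]
 [215.3 200.7]]
```

Request:
send_rows(plan="-0.107 -0.144 -0.03 0 0 0 0.085;-0.107 -0.144 -0.03 0 0 0 0.085;-0.107 -0.144 -0.03 0 0 0 0.085;-0.107 -0.144 -0.03 0 0 0 0.085;-0.107 -0.144 -0.03 0 0 0 0.085;-0.107 -0.144 -0.03 0 0 0 0.085;-0.107 -0.144 -0.03 0 0 0 0.085")

```text
clock: 3.1
position: [0.538, -0.0472, 0.1698]
tool_rot: [3.141, 0.0, 1.881]
force: [1.0, 0.5, -0.0]
grip_width: 0.0849
finger_force: 0.0
```

```bash
python3 - <<'E'
from h import *
s=observe();print(s['position'],s['tool_rot'])
f=cam('wrist');cv2.imwrite('pics/w2.png',f['color'][:,:,::-1])
print(proj(f,[.538,-.047,.018]),proj(f,[.538,-.047,.068]))
E
```

```text
[ 0.53797495 -0.04724096  0.16980379] [3.14060880e+00 6.10694990e-05 1.88071082e+00]
[318.14289919 222.70721625] [317.97848027 237.8346211 ]
```

View pics/w2.png

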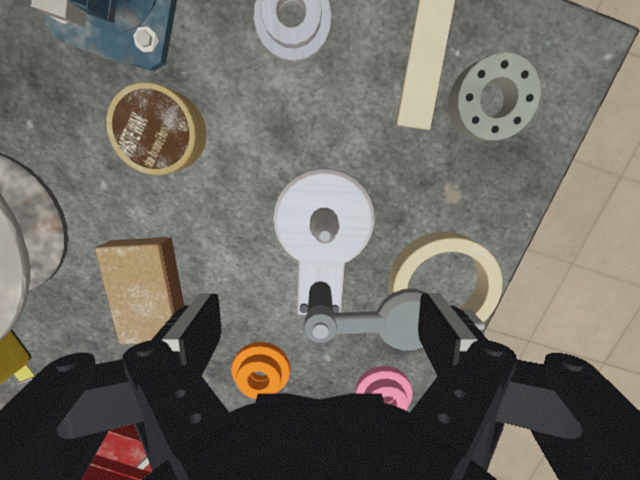

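The wrist view shows the base plate centred near (324,217), the post tip at (325,236), the pillar top at (320,328), and the cap pointing right at (405,320). I fit the plate ellipse and the tip, and triangulate the tip and disc from two wrist places.

```bash
python3 - <<'E'
from h import *
w=cam('wrist')
g=cv2.GaussianBlur(cv2.cvtColor(w['color'],cv2.COLOR_RGB2GRAY),(0,0),1)
m=((g>165)*255).astype(np.uint8); m[:160]=0;m[250:]=0;m[:,:265]=0;m[:,385:]=0
k=max(cv2.findContours(m,cv2.RETR_EXTERNAL,cv2.CHAIN_APPROX_NONE)[0],key=cv2.contourArea)
k=k[k[:,0,1]<240]; e=cv2.fitEllipse(k); print('plate',e,plane(w,e[0],.018))
# tip: bright spot on post
s=w['color'][222:248,310:340].astype(int).sum(2)//3; print(s[4:22:2,2:28:2])
p=pores(w,(499,96),56,37,45,(15,45)); print(len(p),p.mean(0),plane(w,p.mean(0),.024))
t=cam('top');sc=cam('scene')
print(cv2.cvtColor(t['color'][240:266,288:314],cv2.COLOR_RGB2GRAY)[::2,::2])
pl=plane(w,e[0],.018);
for z in(.018,.068): print(z,proj(t,[pl[0],pl[1],z]),proj(sc,[pl[0],pl[1],z]),proj(w,[pl[0],pl[1],z]))
E
```

```text
plate ((322.6167297363281, 220.03323364257812), (92.65339660644531, 98.49337768554688), 91.58920288085938) [ 0.5413827  -0.04235438  0.018     ]
[[120 108  96 102  99  97  91  94  99 101  98  99 100]
 [120 107 103 104 105  98 103  96 100 101 102 104  99]
 [125 111 111 108 107  99 101 103 103 106 101 103 107]
 [128 121 120 119 111 145 164 143 110 110 108 107 123]
 [127 127 131 125 176 183 182 187 164 113 111 106 145]
 [146 129 139 149 184 182 184 180 179 129 119 134 199]
 [209 155 140 158 188 184 182 183 176 135 125 189 211]
 [210 198 139 150 179 186 185 185 163 136 165 211 210]
 [209 210 199 153 149 169 170 159 146 177 208 207 206]]
9 [494.81385687  95.63364862] [0.63970052 0.09709147 0.024     ]
[[139 138 140 138 140 143 142 142 142 143 144 143 144]
 [137 141 139 140 141 143 141 144 142 144 143 142 143]
 [135 137 139 138 138 142 141 142 144 142 141 144 142]
 [137 140 139 140 141 142 142 141 143 146 142 143 143]
 [139 139 140 143 139 140 143 142 141 142 143 143 143]
 [138 142 140 141 141 142 141 142 144 143 144 142 142]
 [138 137 139 140 141 140 140 142 141 144 143 142 143]
 [138 139 140 140 144 141 142 142 141 142 143 143 141]
 [138 139 139 142 141 143 140 139 143 143 143 144 142]
 [139 139 140 141 144 143 144 144 143 142 142 143 141]
 [138 139 141 142 142 141 143 143 142 144 146 141 143]
 [140 140 141 140 142 142 142 141 142 143 144 143 145]
 [141 140 140 138 143 143 140 143 140 144 143 144 146]]
0.018 [298.8131172  253.78493816] [311.48513881 261.80635423] [322.61672974 220.03323364]
0.068 [298.32577942 251.1237604 ] [311.47277331 244.54222481] [323.28975504 234.6963261 ]
```

```bash
python3 - <<'E'
from h import *
w=cam('wrist')
print('tip68',plane(w,(324,237.5),.068))
a=cv2.imread('pics/top0.png',0);print(a[242:264,292:312])
a=cv2.imread('pics/scene0.png',0);print(a[236:254,302:324])
# full plate contour on top0
a=cv2.imread('pics/top0.png',0);t=cam('top')
m=((cv2.GaussianBlur(a,(0,0),.7)>165)*255).astype(np.uint8);m[:215]=0;m[290:]=0;m[:,:262]=0;m[:,328:]=0
k=max(cv2.findContours(m,cv2.RETR_EXTERNAL,cv2.CHAIN_APPROX_NONE)[0],key=cv2.contourArea);k=k[k[:,0,0]<322]
e=cv2.fitEllipse(k);print(e,plane(t,e[0],.018))
s=w['color'];g=cv2.cvtColor(s,cv2.COLOR_RGB2GRAY);print(g[165:185:2,324],g[205:235:4,268:284],g[205:235:4,366:382])
E
```

```text
tip68 [ 0.54236318 -0.04355775  0.068     ]
[[231 231 230 231 231 231 233 232 230 229 231 231 229 229 231 232 232 231
  232 231]
 [231 232 231 229 231 230 226 224 224 222 226 229 230 228 230 231 231 232
  232 231]
 [231 231 230 228 221 211 200 193 191 195 203 219 223 227 227 231 232 231
  230 230]
 [230 230 222 207 183 156 139 134 137 141 153 174 200 215 225 229 232 231
  231 232]
 [230 221 192 155 127 112 112 120 128 134 137 145 160 179 206 224 232 232
  232 231]
 [227 201 155 116 102 107 118 130 146 148 148 149 150 155 179 214 230 233
  231 232]
 [214 169 119  97 102 115 142 160 170 169 164 160 151 151 162 197 223 231
  232 232]
 [192 133  99  95 106 137 172 189 195 189 178 168 158 151 155 179 215 231
  232 232]
 [173 110  89  92 112 150 185 199 199 199 188 175 164 155 154 167 204 227
  232 230]
 [159 103  86  88 109 153 187 198 198 199 190 174 164 152 152 162 196 223
  231 232]
 [152 100  85  90 102 135 170 189 195 193 183 168 156 153 151 158 188 222
  230 233]
 [145  99  88  88  95 111 143 169 177 176 166 161 155 149 149 156 183 219
  230 232]
 [157 105  88  87  95 104 120 136 14
[... 3045 characters left out ...]
210 208 209 210 209 209 208]
 [127 136 137 135 131 148 179 193 194 201 205 208 207 210 206 207]
 [113 113 116 119 119 122 152 187 196 194 202 204 204 203 203 204]] [[203 191 174 172 167 132  95  97 108 110 113 110 107 108 108 115]
 [208 208 196 179 173 168 147 106  94  97  98 105 111 108 101 107]
 [207 203 204 199 182 174 167 145 114 114 112 108 105 106 102 105]
 [205 207 207 205 192 179 177 164 126 117 115 108 105 109 115 112]
 [205 203 202 204 192 178 179 165 125 115 104 104 104 105 107 108]
 [203 204 205 202 197 184 179 161 119 109 110 110 111 111 112 110]
 [202 204 203 196 182 178 158 111 117 129 129 127 119 118 113 113]
 [205 204 200 189 188 172 119 113 121 121 123 123 126 127 126 118]]
```

Request:
send_rows(plan="0.105 0.144 0.06 0 0 0 0.085;0.105 0.144 0.08 0 0 0 0.085;0.105 0.144 0.1 0 0 0 0.085;0.105 0.144 0.11 0 0 0 0.085;0.105 0.144 0.12 0 0 0 0.085;0.105 0.144 0.12 0 0 0 0.085;0.105 0.144 0.14 0 0 0 0.085;0.105 0.144 0.16 0 0 0 0.085;0.105 0.144 0.168 0 0 0 0.085;0.105 0.144 0.168 0 0 0 0.085")

```text
clock: 4.23
position: [0.6415, 0.0973, -0.0007]
tool_rot: [-3.138, -0.0, 1.883]
force: [-0.8, -0.3, 0.2]
grip_width: 0.085
finger_force: 0.0
```

```bash
python3 - <<'E'
from h import *
s=observe();print(s['position'],s['tool_rot'],s['force'],tool([.6435,.0968,.002]))
E
```

```text
[ 0.64154244  0.09731885 -0.00065553] [-3.13839917e+00 -2.41965834e-04  1.88252384e+00] [-0.8373635  -0.30904604  0.21269072] [-1.09358806  1.69559416 -2.66122778]
```

Request:
send_rows(plan="-0.001 0.002 -0.002 0 0 0 0.085;-0.001 0.002 -0.002 0 0 0 0.06;-0.001 0.002 -0.002 0 0 0 0.06;-0.001 0.002 -0.002 0 0 0 0.06;-0.001 0.002 -0.002 0 0 0 0.06;-0.001 0.002 -0.002 0 0 0 0.06;-0.001 0.002 -0.002 0 0 0 0.06;-0.001 0.002 -0.002 0 0 0 0.06", grip_force=50)

```text
clock: 4.9
position: [0.646, 0.0969, 0.0055]
tool_rot: [3.139, 0.0, 1.882]
force: [-4.1, -1.7, 15.9]
grip_width: 0.0647
finger_force: 51.1
```

Request:
send_rows(plan="0 0 0 0 0 0 0.06;0 0 -0.02 0 0 0 0.06;0 0 -0.05 0 0 0 0.06;0 0 -0.08 0 0 0 0.06;0 0 -0.1 0 0 0 0.06;0 0 -0.13 0 0 0 0.06;0 0 -0.13 0 0 0 0.06;0 0 -0.13 0 0 0 0.06")

```text
clock: 5.57
position: [0.646, 0.0972, 0.1357]
tool_rot: [3.138, 0.0, 1.882]
force: [0.7, 0.4, -2.5]
grip_width: 0.0643
finger_force: 56.1
```

```bash
python3 - <<'E'
from h import *
s=observe();print(s['position'],s['tool_rot'],s['force'],s['grip_width'])
f=cam('wrist');cv2.imwrite('pics/w3.png',f['color'][:,:,::-1])
E
```

```text
[0.64599626 0.09717872 0.13573322] [3.13760393e+00 1.33008157e-04 1.88209596e+00] [ 0.67041282  0.4263291  -2.45204276] 0.06426959608763096
```

View pics/w3.png

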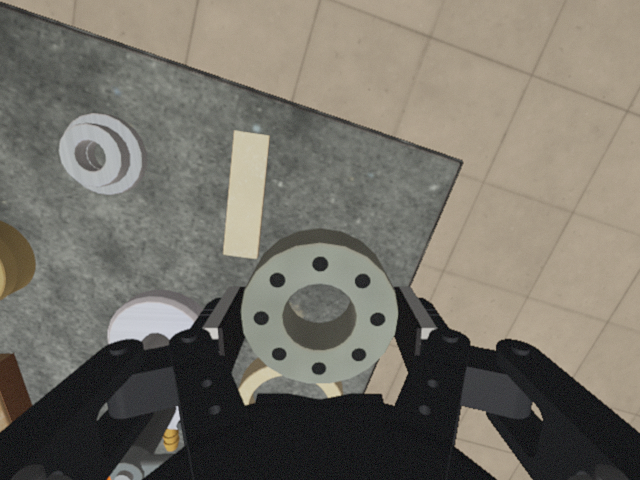

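The disc is held level between the pads, its top centre near (319,318).

```bash
python3 - <<'E'
from h import *
s=observe();f=cam('wrist')
p=pores(f,(319,318),80,65,45,(40,70));print(len(p),np.round(p,0).tolist(),p.mean(0))
e=cv2.fitEllipse(p.astype(np.float32));print(e)
P=plane(f,p.mean(0),s['position'][2]+.0185);rt=-tool(s['position'])+tool(P);print('disc in tool',rt)
q=[plane(f,a,s['position'][2]+.0185) for a in p];print([np.linalg.norm(a-P) for a in q])
# target TCP
print(tool([.542,-.0435,.15]),tool(s['position']))
E
```

```text
9 [[320.0, 264.0], [277.0, 280.0], [362.0, 281.0], [261.0, 318.0], [377.0, 319.0], [279.0, 354.0], [358.0, 354.0], [318.0, 368.0], [338.0, 384.0]] [321.14728141 324.44082023]
((319.9284973144531, 319.0731506347656), (111.0679931640625, 118.8328628540039), 141.61001586914062)
disc in tool [ -3.05054762   1.75121229 -18.50095513]
[np.float64(0.02676753685672043), np.float64(0.026594002245768113), np.float64(0.025444513972247732), np.float64(0.02501670777422851), np.float64(0.023211303353570682), np.float64(0.022752364181269503), np.float64(0.021331033515518984), np.float64(0.02111947850814808), np.float64(0.02992177609438922)]
[-102.31605554 -140.78665403  -16.83075581] [-0.06031885  0.47793921 -0.97752985]
```

Request:
send_rows(plan="-0.102 -0.142 0 0 0 0 0.06;-0.102 -0.142 0 0 0 0 0.06;-0.102 -0.142 0 0 0 0 0.06;-0.102 -0.142 0 0 0 0 0.06;-0.102 -0.142 0 0 0 0 0.06;-0.102 -0.142 0 0 0 0 0.06;-0.102 -0.142 0.02 0 0 0 0.06;-0.102 -0.142 0.05 0 0 0 0.06;-0.102 -0.142 0.08 0 0 0 0.06;-0.102 -0.142 0.08 0 0 0 0.06")

```text
clock: 6.5
position: [0.5383, -0.0427, 0.0483]
tool_rot: [-3.135, -0.002, 1.883]
force: [-2.5, 0.8, -2.7]
grip_width: 0.0645
finger_force: 56.9
```

Request:
send_rows(plan="0 0 0 0 0 0 0.06;0 0 0 0 0 0 0.06;0 0 0 0 0 0 0.06")

```text
clock: 6.75
position: [0.542, -0.0435, 0.0548]
tool_rot: [3.14, 0.001, 1.882]
force: [0.2, -0.4, -1.1]
grip_width: 0.0646
finger_force: 56.9
```

```bash
python3 - <<'E'
from h import *
s=observe();print(s['position'],s['tool_rot'],s['force'],s['grip_width'])
f=cam('wrist');cv2.imwrite('pics/w4.png',cv2.resize(f['color'][210:430,220:420,::-1],(600,660)[:2] if 0 else (540,594)))
E
```

```text
[ 0.54200976 -0.04351439  0.05480928] [3.13967369e+00 6.23781795e-04 1.88227779e+00] [ 0.19959412 -0.3874062  -1.11399159] 0.06460575294081998
```

View pics/w4.png

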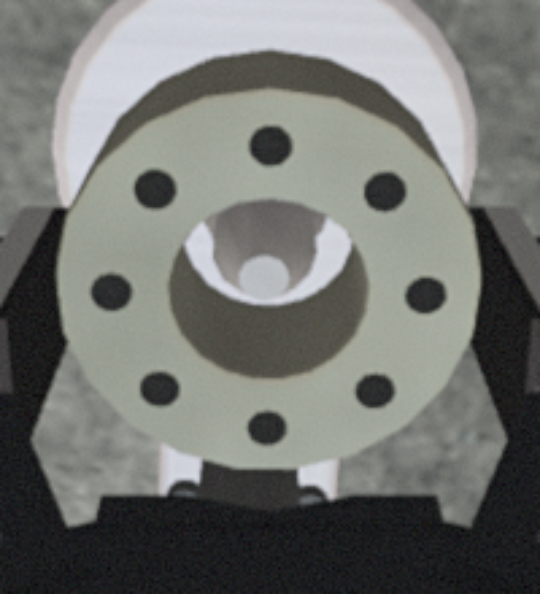

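The close crop shows the tip inside the hole: tip at crop (264,277), pore-ring centre at (268,289). I compute the offset with heights.

```bash
python3 - <<'E'
from h import *
s=observe();f=cam('wrist')
u=lambda x,y:(x/2.7+220,y/2.7+210)
p=pores(f,u(268,288),85,65,45,(40,72));print(len(p),p.mean(0))
for c in (u(268,289),):
    D=plane(f,c,s['position'][2]+.0185)
    T=plane(f,u(264,277),.068); print(D,T,tool(T)-tool(D))
E
```

```text
10 [317.71752547 330.36032642]
[ 0.54272896 -0.04288804  0.07328255] [ 0.54238844 -0.04386072  0.068     ] [-0.81836408 -0.6330827   5.28175083]
```

Request:
send_rows(plan="-0.001 -0.0006 0 0 0 0 0.06;-0.001 -0.0006 0.004 0 0 0 0.06;-0.001 -0.0006 0.008 0 0 0 0.06;-0.001 -0.0006 0.012 0 0 0 0.06;-0.001 -0.0006 0.016 0 0 0 0.06;-0.001 -0.0006 0.02 0 0 0 0.06;-0.001 -0.0006 0.023 0 0 0 0.06;-0.001 -0.0006 0.026 0 0 0 0.06;-0.001 -0.0006 0.028 0 0 0 0.06;-0.001 -0.0006 0.028 0 0 0 0.06")

```text
clock: 7.68
position: [0.5406, -0.0448, 0.0249]
tool_rot: [-3.141, -0.0, 1.882]
force: [0.4, 1.1, -1.7]
grip_width: 0.0645
finger_force: 56.9
```

Request:
send_rows(plan="0 0 0.001 0 0 0 0.06;0 0 0.002 0 0 0 0.06;0 0 0.003 0 0 0 0.06;0 0 0.003 0 0 0 0.06;0 0 0.003 0 0 0 0.06")

```text
clock: 8.1
position: [0.5409, -0.0447, 0.0235]
tool_rot: [3.141, -0.0, 1.882]
force: [-7.3, 1.0, 25.7]
grip_width: 0.0646
finger_force: 59.5
```

The contact height of 0.0235 is the table pick height plus 18 mm, so the disc is seated. I release it and go over the ring.

Request:
send_rows(plan="0 0 -0.003 0 0 0 0.085;0 0 -0.003 0 0 0 0.085;0 0 -0.003 0 0 0 0.085;0 0 -0.003 0 0 0 0.085;0 0 -0.003 0 0 0 0.085;0 0 -0.02 0 0 0 0.085;0 0 -0.05 0 0 0 0.085;0 0 -0.09 0 0 0 0.085;0 0 -0.11 0 0 0 0.085;0 0 -0.11 0 0 0 0.085")

```text
clock: 8.93
position: [0.5427, -0.045, 0.1364]
tool_rot: [3.136, 0.002, 1.882]
force: [0.6, -0.5, 0.5]
grip_width: 0.0855
finger_force: 0.0
```

Request:
send_rows(plan="0.16 -0.025 0 0 0 0 0.085;0.16 -0.025 0 0 0 0 0.085;0.16 -0.025 0 0 0 0 0.085;0.16 -0.025 0 0 0 0 0.085;0.16 -0.025 0 0 0 0 0.085;0.16 -0.025 0 0 0 0 0.085;0.16 -0.025 0 0 0 0 0.085;0.16 -0.025 0 0 0 0 0.085")

```text
clock: 9.6
position: [0.4683, 0.0989, 0.1321]
tool_rot: [-3.141, 0.0, 1.881]
force: [-0.4, -0.5, -0.0]
grip_width: 0.0851
finger_force: 0.0
```

```bash
python3 - <<'E'
from h import *
s=observe();print(s['position'],s['tool_rot'])
f=cam('wrist')
v=np.hstack([f['color'][120:360,200:440],cam('scene')['color'][160:400,200:440]])[:,:,::-1]
cv2.imwrite('pics/w5.png',cv2.resize(v,(800,400)))
print(proj(f,[.4675,.1015,.024]))
E
```

```text
[0.46830929 0.09886713 0.13210599] [-3.14137103e+00  4.64646532e-04  1.88068985e+00]
[318.08681403 232.39746932]
```

View pics/w5.png

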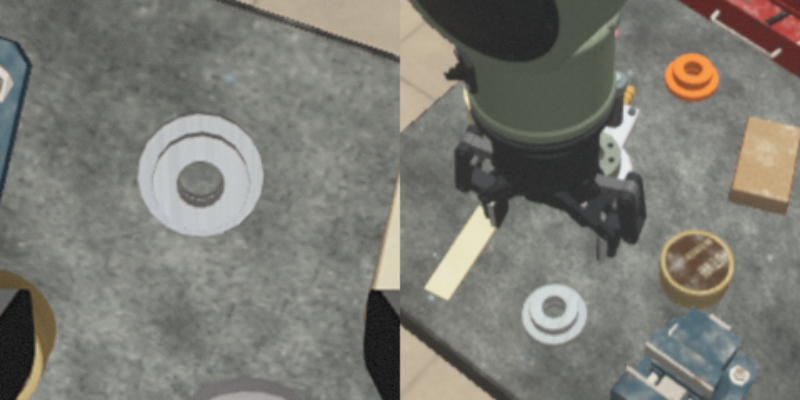

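The ring is centred: hole at wrist (321,230), scene (292,344), flange centre near wrist (320.6,225).

```bash
python3 - <<'E'
from h import *
f=cam('wrist');sc=cam('scene')
g=cv2.GaussianBlur(cv2.cvtColor(f['color'],cv2.COLOR_RGB2GRAY),(0,0),1)[180:270,275:367]
m=((g>150)*255).astype(np.uint8)
cs,h=cv2.findContours(m,cv2.RETR_CCOMP,cv2.CHAIN_APPROX_NONE)
for k in cs:
    if len(k)>40:
        e=cv2.fitEllipse(k);c=np.array(e[0])+[275,180];print(c,e[1],plane(f,c,.024),plane(f,c,.01))
print(tri([(f,(321.2,229.8)),(sc,(291.8,344.2))]))
a=plane(f,(321.2,229.8),.024);print(a,tool([a[0],a[1],.011]),tool(np.array([.4683,.0989,.011])))
E
```

```text
[319.80208206 225.09355164] (72.43804931640625, 74.6427993774414) [0.46704746 0.10735035 0.024     ] [0.46809967 0.10412821 0.01      ]
[319.86853409 230.21495056] (28.56354522705078, 29.708412170410156) [0.46833585 0.10350835 0.024     ] [0.46946001 0.10007168 0.01      ]
[320.09815598 211.67872047] (24.99867820739746, 40.641815185546875) [0.46406391 0.11736774 0.024     ] [0.46494952 0.11470498 0.01      ]
(array([0.46879273, 0.10268784, 0.02291138]), np.float64(0.0012656386051617108))
[0.46921033 0.10413521 0.024     ] [  4.52647554   2.51793807 121.16524462] [-1.81825939e-01  5.46058453e-02  1.21166623e+02]
```

Request:
send_rows(plan="0.004 0.001 0.02 0 0 0 0.085;0.004 0.001 0.05 0 0 0 0.085;0.004 0.001 0.08 0 0 0 0.085;0.004 0.001 0.1 0 0 0 0.085;0.004 0.001 0.11 0 0 0 0.085;0.004 0.001 0.118 0 0 0 0.085;0.004 0.001 0.12 0 0 0 0.085;0.004 0.001 0.12 0 0 0 0.085;0.004 0.001 0.12 0 0 0 0.085")

```text
clock: 10.55
position: [0.4683, 0.104, 0.0132]
tool_rot: [3.14, 0.0, 1.882]
force: [0.4, -0.8, -0.8]
grip_width: 0.085
finger_force: 0.0
```

Request:
send_rows(plan="0 0 0 0 0 0 0.055;0 0 0 0 0 0 0.05;0 0 0 0 0 0 0.04;0 0 0 0 0 0 0.04;0 0 0 0 0 0 0.04;0 0 0 0 0 0 0.04;0 0 0 0 0 0 0.04;0 0 0 0 0 0 0.04", grip_force=60)

```text
clock: 11.22
position: [0.4679, 0.1041, 0.0129]
tool_rot: [3.141, -0.0, 1.882]
force: [-1.4, 0.8, 14.2]
grip_width: 0.0428
finger_force: 59.0
```

Request:
send_rows(plan="0 0 -0.02 0 0 0 0.04;0 0 -0.06 0 0 0 0.04;0 0 -0.1 0 0 0 0.04;-0.04 0.006 -0.1 0 0 0 0.04;-0.08 0.012 -0.1 0 0 0 0.04;-0.12 0.018 -0.1 0 0 0 0.04;-0.15 0.022 -0.1 0 0 0 0.04;-0.164 0.024 -0.09 0 0 0 0.04;-0.164 0.024 -0.075 0 0 0 0.04;-0.164 0.024 -0.075 0 0 0 0.04")

```text
clock: 12.05
position: [0.5396, -0.0457, 0.0853]
tool_rot: [-3.139, -0.001, 1.881]
force: [-1.9, 0.8, -3.1]
grip_width: 0.0424
finger_force: 63.4
```

Request:
send_rows(plan="0 0 0 0 0 0 0.04;0 0 0 0 0 0 0.04;0 0 0 0 0 0 0.04")

```text
clock: 12.3
position: [0.541, -0.0441, 0.088]
tool_rot: [3.141, 0.0, 1.883]
force: [0.6, 0.6, -2.2]
grip_width: 0.0429
finger_force: 63.4
```

```bash
python3 - <<'E'
from h import *
s=observe();print(s['position'],s['tool_rot'],s['force'],s['grip_width'])
f=cam('wrist');cv2.imwrite('pics/w6.png',cv2.resize(f['color'][210:410,220:420,::-1],(580,580)))
E
```

```text
[ 0.5409582  -0.04409973  0.08803569] [3.14091794e+00 5.68579100e-05 1.88316714e+00] [ 0.55409198  0.59184996 -2.24561483] 0.04294136081827008
```

View pics/w6.png

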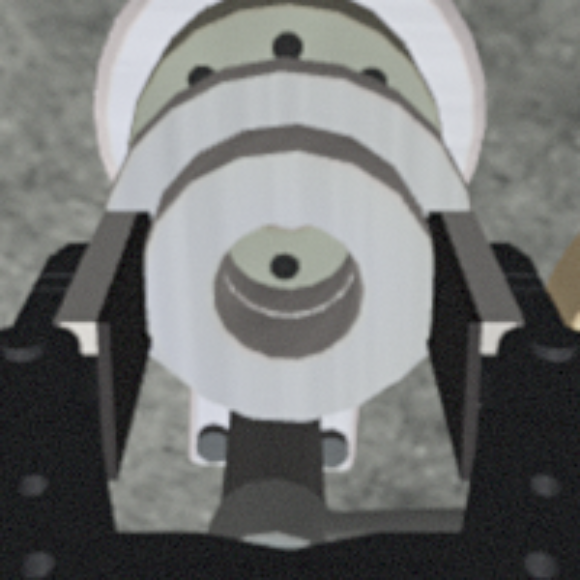

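The ring is level in the pads, its hole at crop (289,291). Through it I see the disc and one pore at (285,266); the post tip is hidden.

```bash
python3 - <<'E'
from h import *
s=observe();f=cam('wrist')
u=lambda x,y:(x/2.9+220,y/2.9+210)
H=plane(f,u(289,291),s['position'][2]+.0111);print('hole',H,tool(H))
print('corr',tool([.5424,-.0439,0])-tool(H))
a=plane(f,u(288,45),.042);b=plane(f,u(285,266),.042);print('disc',(a+b)/2,np.linalg.norm(a-b))
E
```

```text
hole [ 0.54230543 -0.04428892  0.09915868] [ -0.48842943   1.19531024 -11.18862418]
corr [ 0.35465188  0.12625954 99.15876871]
disc [ 0.54199257 -0.04469742  0.042     ] 0.04829265269446139
```

Request:
send_rows(plan="0.0003 0 0.006 0 0 0 0.04;0.0003 0 0.012 0 0 0 0.04;0.0003 0 0.016 0 0 0 0.04;0.0003 0 0.019 0 0 0 0.04;0.0003 0 0.022 0 0 0 0.04;0.0003 0 0.025 0 0 0 0.04;0.0003 0 0.027 0 0 0 0.04;0.0003 0 0.029 0 0 0 0.04;0.0003 0 0.029 0 0 0 0.04")

```text
clock: 13.15
position: [0.5406, -0.0445, 0.058]
tool_rot: [-3.141, -0.0, 1.882]
force: [-0.4, 0.7, -2.2]
grip_width: 0.0428
finger_force: 63.5
```

Request:
send_rows(plan="0 0 0.001 0 0 0 0.04;0 0 0.002 0 0 0 0.04;0 0 0.003 0 0 0 0.04;0 0 0.004 0 0 0 0.04;0 0 0.005 0 0 0 0.04;0 0 0.005 0 0 0 0.04;0 0 0.005 0 0 0 0.04")

```text
clock: 13.73
position: [0.5409, -0.0444, 0.0549]
tool_rot: [3.141, -0.0, 1.882]
force: [-10.9, 2.0, 36.8]
grip_width: 0.0425
finger_force: 67.6
```

The ring is seated at 0.0549, which is pick height plus 42 mm. I release it, rise and locate the hinge and tab.

Request:
send_rows(plan="0 0 -0.005 0 0 0 0.085;0 0 -0.005 0 0 0 0.085;0 0 -0.005 0 0 0 0.085;0 0 -0.005 0 0 0 0.085;0 0 -0.005 0 0 0 0.085;0 0 -0.02 0 0 0 0.085;0 0 -0.06 0 0 0 0.085;0 0 -0.1 0 0 0 0.085;0 0 -0.12 0 0 0 0.085;0 0 -0.12 0 0 0 0.085")

```text
clock: 14.57
position: [0.5426, -0.0446, 0.1774]
tool_rot: [3.136, 0.002, 1.882]
force: [0.5, 0.8, 0.6]
grip_width: 0.0844
finger_force: 0.0
```

Request:
send_rows(plan="-0.04 0 0 0 0 0 0;-0.08 0 0 0 0 0 0;-0.11 0.03 0 0 0 0 0;-0.11 0.05 0 0 0 0 0;-0.11 0.05 0 0 0 0 0;-0.11 0.05 0 0 0 0 0;-0.11 0.05 0 0 0 0 0;-0.11 0.05 0 0 0 0 0")

```text
clock: 15.23
position: [0.6212, -0.1338, 0.173]
tool_rot: [-3.141, -0.0, 1.882]
force: [0.2, -0.4, 0.1]
grip_width: 0.0001
finger_force: 0.0
```

```bash
python3 - <<'E'
from h import *
s=observe();print(s['position'],s['tool_rot'],s['grip_width'])
f=cam('wrist');cv2.imwrite('pics/w7.png',f['color'][:,:,::-1])
E
```

```text
[ 0.621249   -0.13376112  0.1730156 ] [-3.14082194e+00 -2.71450243e-04  1.88222533e+00] 9.558328304803371e-05
```

View pics/w7.png

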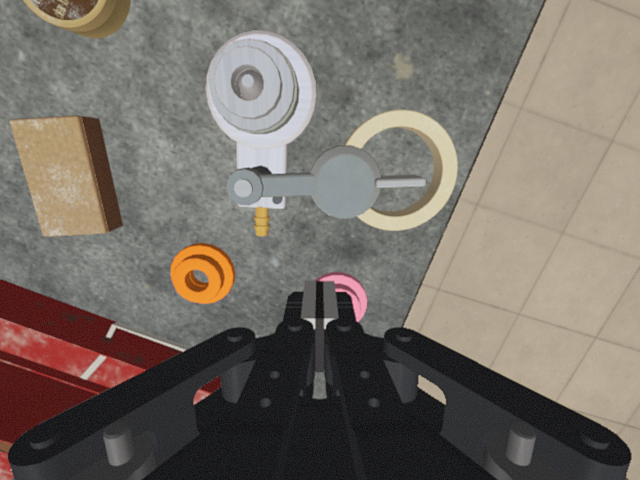

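The view shows both layers concentric on the post at (248,82), the hinge at (243,187), the tab at (385–425,182), and the shut fingertips at (320,290).

```bash
python3 - <<'E'
from h import *
f=cam('wrist');s=observe()
P=np.array([.5424,-.0438]);Hh=plane(f,(243,187),.085);T=plane(f,(402,182),.088)
print(Hh,T,np.linalg.norm(Hh[:2]-P),np.linalg.norm(T-Hh))
y=P-Hh[:2];y/=np.linalg.norm(y);x=np.array([y[1],-y[0]])
print('locx deg',np.degrees(np.arctan2(x[1],x[0])))
d=(T-Hh)[:2];a0=np.arctan2(d@y,d@x);print('a0',a0,'q',a0+.179)
H=P-.070*y
for a in [a0]+list(np.linspace(.3,1.571,6)):
  for g in ((.045,.022) if a==a0 else (.018,)):
    e=x*np.cos(a)+y*np.sin(a);n=-x*np.sin(a)+y*np.cos(a)
    p=H+.110*e-g*n; print(round(a,2),g,np.round(tool([p[0],p[1],.066])).astype(int),np.round(p,3))
E
```

```text
[ 0.56029354 -0.11123197  0.085     ] [ 0.66165937 -0.07456439  0.088     ] 0.06976567475711114 0.10783572778706278
locx deg 14.861329690269537
a0 0.08771164615686859 q 0.2667116461568686
0.09 0.045 [ -1  60 107] [ 0.679 -0.116]
0.09 0.022 [ 22  59 107] [ 0.671 -0.095]
0.3 0.018 [ 49  60 107] [ 0.663 -0.068]
0.55 0.018 [ 77  54 107] [ 0.649 -0.044]
0.81 0.018 [102  41 107] [ 0.629 -0.024]
1.06 0.018 [124  22 107] [ 0.605 -0.009]
1.32 0.018 [139  -1 107] [ 0.578 -0.001]
1.57 0.018 [149 -28 107] [ 0.55  -0.001]
```

Request:
send_rows(plan="-0.004 0.04 0 0 0 0 0;-0.004 0.06 0.02 0 0 0 0;-0.004 0.06 0.055 0 0 0 0;-0.004 0.06 0.085 0 0 0 0;-0.004 0.06 0.104 0 0 0 0;-0.004 0.06 0.104 0 0 0 0;0.01 0.06 0.104 0 0 0 0;0.02 0.06 0.104 0 0 0 0;0.034 0.06 0.104 0 0 0 0;0.049 0.06 0.104 0 0 0 0")

```text
clock: 16.17
position: [0.6643, -0.0675, 0.0708]
tool_rot: [3.14, 0.001, 1.882]
force: [0.6, -0.8, -0.9]
grip_width: -0.0
finger_force: 0.5
```

Request:
send_rows(plan="0.014 -0.002 0 0 0 0 0;0.028 -0.006 0 0 0 0 0;0.041 -0.012 0 0 0 0 0;0.053 -0.019 0 0 0 0 0;0.064 -0.028 0 0 0 0 0;0.075 -0.038 0 0 0 0 0;0.083 -0.049 0 0 0 0 0;0.09 -0.061 0 0 0 0 0;0.096 -0.074 0 0 0 0 0;0.099 -0.085 0 0 0 0 0")

```text
clock: 17.0
position: [0.5519, 0.0011, 0.07]
tool_rot: [3.14, -0.0, 1.884]
force: [5.2, -1.9, -0.2]
grip_width: -0.0
finger_force: 2.1
```

```bash
python3 - <<'E'
from h import *
s=observe();print(s['position'],s['tool_rot'],s['force'],tool([.55,-.001,.068]))
f=cam('wrist');g=cam('scene')
v=np.hstack([f['color'][120:420,160:460],g['color'][130:330,200:400].repeat(3,0).repeat(3,1)[::2,::2]])[:,:,::-1]
cv2.imwrite('pics/w8.png',v)
E
```

```text
[0.55193985 0.00107442 0.06995406] [ 3.14027840e+00 -1.12020908e-04  1.88372092e+00] [ 5.21192054 -1.91602442 -0.20865313] [-1.37672805 -2.48680934  1.95064094]
```

View pics/w8.png

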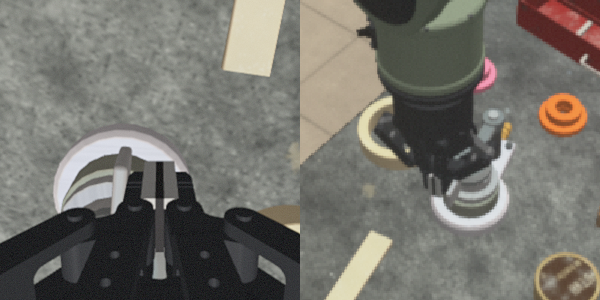

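That view shows the tab upright left of the fingers over the base plate, with 5 N of contact. The picture allowance is used up (one over), so I check by force and numbers from here.

Request:
send_rows(plan="0 -0.001 0 0 0 0 0;0 -0.002 0 0 0 0 0;0 -0.003 0 0 0 0 0;0 -0.003 0 0 0 0 0;0 -0.003 0 0 0 0 0")

```text
clock: 17.52
position: [0.5502, -0.0016, 0.0692]
tool_rot: [-3.142, 0.0, 1.882]
force: [-0.4, 0.1, -1.0]
grip_width: -0.0001
finger_force: 0.0
```

Request:
send_rows(plan="0 -0.001 0 0 0 0 0;0 -0.002 0 0 0 0 0;0 -0.003 0 0 0 0 0;0 -0.004 0 0 0 0 0;0 -0.005 0 0 0 0 0;0 -0.005 0 0 0 0 0")

```text
clock: 18.02
position: [0.5472, -0.0024, 0.0697]
tool_rot: [3.137, 0.001, 1.883]
force: [13.3, 4.7, -6.9]
grip_width: -0.0
finger_force: 6.7
```

```bash
python3 - <<'E'
from h import *
s=observe();print(s['position'],s['force'])
f=cam('wrist');g=cv2.cvtColor(f['color'],cv2.COLOR_RGB2GRAY)
# tab-top edge columns on a row through the tab
for r in (280,290,300,310): print(r,g[r,240:330:3])
E
```

```text
[ 0.54717812 -0.00235769  0.06967098] [13.32713813  4.69189742 -6.91219252]
280 [219 218 219 217 219 215  80  83  83  79  87  83  96 103  98  99 102 106
  84  81  83  77  82  79  81  74 105 194 197 196]
290 [221 222 156  82  90  85  82 124 163 168 166 156 189 195 192 178 106 147
 177 179 175 158  99 101 102  93  18  22 102 103]
300 [182  84 161 170 176 146  98  97  98 100 117 144 188 194 192 177  57  33
  33  32  23  98 100 107 100  89  28  23 106 101]
310 [169 116  98 158 197 191 190 190 197 193 196 167 192 193 193  79  27  25
  25  24  33 103 102  99 101  73  25  31  92 100]
```

13 N against friction under 1 N means the stop is reached. I retract sideways, rise, and go back to the earlier viewpoint to check the angle.

Request:
send_rows(plan="0 0.01 0 0 0 0 0;0 0.02 0 0 0 0 0;0 0.03 0 0 0 0 0;0 0.03 -0.02 0 0 0 0;0 0.03 -0.06 0 0 0 0;0 0.03 -0.1 0 0 0 0;-0.03 0.05 -0.105 0 0 0 0;-0.07 0.05 -0.105 0 0 0 0;-0.11 0.05 -0.105 0 0 0 0;-0.15 0.05 -0.105 0 0 0 0")

```text
clock: 18.9
position: [0.6392, -0.132, 0.1746]
tool_rot: [-3.141, -0.0, 1.883]
force: [0.5, 0.6, -0.1]
grip_width: 0.0002
finger_force: 0.0
```

Request:
send_rows(plan="0 -0.02 0 0 0 0 0;0 -0.02 0 0 0 0 0;0 -0.02 0 0 0 0 0;0 -0.02 0 0 0 0 0")

```text
clock: 19.23
position: [0.6199, -0.1361, 0.1743]
tool_rot: [-3.141, -0.0, 1.883]
force: [-0.1, -0.0, 0.2]
grip_width: 0.0004
finger_force: 0.0
```

```bash
python3 - <<'E'
from h import *
s=observe();print(s['position'],s['force'])
P=np.array([.5424,-.0438]);y=np.array([-np.sin(np.radians(14.9)),np.cos(np.radians(14.9))]);H=P-.07*y
f=cam('wrist');cv2.imwrite('pics/w9.png',f['color'][:,:,::-1]);g=cv2.GaussianBlur(cv2.cvtColor(f['color'],cv2.COLOR_RGB2GRAY),(0,0),.7)
tabp=proj(f,np.r_[H+.107*y,.088]);capp=proj(f,np.r_[P,.083]);print('expect tab',tabp,'cap',capp,'hinge',proj(f,np.r_[H,.085]))
c=tabp.round().astype(int)
for r in range(c[1]-12,c[1]+13,4):print(r,g[r,c[0]-24:c[0]+25:2])
# cap grey disc by colour (flat grey ~ rgb at its centre)
b=f['color'].astype(int);k=capp.round().astype(int);ref=np.median(b[k[1]-5:k[1]+6,k[0]-5:k[0]+6],(0,1));print('col',ref)
m=(np.abs(b-ref).max(2)<14).astype(np.uint8);m=cv2.morphologyEx(m,cv2.MORPH_OPEN,np.ones((15,15)))
n,l,st,ce=cv2.connectedComponentsWithStats(m);i=l[k[1],k[0]];C=ce[i];print(C,st[i]);X=plane(f,C,.083)[:2];d=X-H;x=np.array([y[1],-y[0]]);print('cap at',X,'off post mm',(X-P)*1e3,'q',np.arctan2(d@y,d@x)+.179)
E
```

```text
[ 0.61993454 -0.1360603   0.17425668] [-0.13826805 -0.00083674  0.16405976]
expect tab [244.02909692   2.86178852] cap [246.22064514  73.27394004] hinge [246.28801327 184.54815173]
-9 [23 26 26 27 28 27 24 26 23 27 27 29 28 27 29 25 27 28 26 29 22 28 32 26
 25]
-5 [24 27 26 27 31 26 26 21 28 25 26 26 30 28 24 25 28 25 29 29 28 29 30 29
 27]
-1 [27 24 28 24 25 23 28 29 26 28 28 29 27 28 26 28 26 28 28 27 27 28 32 28
 28]
3 [105 108 108 107 108 108 114 118 129 133 165 182 183 177 152 104 104 103
 117 127 134 139 134 125 115]
7 [111 111 106 103 104 106 109 115 120 124 163 183 183 177 152 104 102 105
 120 128 125 127 126 118 108]
11 [116 114 112 112 111 109 107 109 117 118 158 184 183 178 154 104 104 103
 118 128 122 122 124 132 127]
15 [123 125 123 127 116 106 103 109 116 121 157 183 184 177 154 105 103 103
 112 115 116 119 122 123 122]
col [146. 154. 158.]
[246.74984114  89.47320483] [ 216   42   62  123 4721]
cap at [ 0.54510427 -0.05288895] off post mm [ 2.70427134 -9.08894949] q 1.745231417485951
```

The tab lies at column 244, where the stop position predicts it, and q measures about 1.745. The arm touches nothing, so I hand in.

```bash
python3 -c "
from workcell import bot
print(bot.job_done())"
```

```text
the job is handed in; nothing more can be done
None
```

I seated the filter disc and then the clamp ring on the post, swung the cap to its stop (about 1.745 rad measured), and handed the job in at about 19 s; I viewed 11 pictures, one over the limit of 10.

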